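# Load charged sensor pods into the test rack in order

### The arm

A 6-joint arm with a two-finger parallel gripper is mounted at the origin on the work surface. World frame = base frame: x ahead of the robot, y to its left, z up, the work surface at z = 0. Lengths are in m, angles in rad, forces in N, time in s.
With the tool pointing down it reaches from about 0.375 to 0.9 m from the base axis. Payload 3.1 kg.
Tool frame: the origin (TCP) lies midway between the tips of the shut fingers; the grasp point (between the pads) lies 19 mm behind it; z points along the fingers, y is the line along which they close (so a half turn about z gives the same grasp; the last joint's range is limited). The gripper opens to 87 mm and grips with 3 to 60 N. Pads are 19 mm wide; open, the fingers measure 117 mm over their backs; the gripper's body (75 mm by 190 mm) begins 51 mm behind the grasp point.
Start: joints at [-1.512, 0.527, 1.433, -0, 1.181, -0.178], TCP at [0.147, -0.607, 0.223] pointing down, gripper open.
Joint ranges: [-3.08, 3.08], [-0.75, 2.2], [0.22, 2.44], [-1.43, 4.57], [0, 2.65], [-2.85, 2.85]. Speed limits (rad/s): [2.79, 2.79, 3.14, 3.14, 3.14, 3.14].

### API

Orientations are given as a unit quaternion [x, y, z, w].
In Python, from rig import status, imaging, order gives the robot as it stands.
- The arm moves only by the tool arm_command, never from a script. Its argument "deltas" is one flat list of numbers, 5 for each row, row after row: the opening, from -1 (shut) to 1 (fully open), so that 0 is half open, then the shift along the tool's x, y, z in m, then the turn about the tool's z in rad. In form: [gripper, tx, ty, tz, roll, gripper, tx, ty, tz, roll, ...]. A call has 1 to 12 rows; each row shifts and turns the commanded pose from where the row before left it, along the tool's axes as they then stand; what a row does not reach is not made up. A row lasts 1/8 s, in which the tool goes at most 62.5 mm and 10.7 degrees, less where a joint would pass 70% of its speed; a pose out of reach is approached as far as the arm can. A call with a gripper value outside its range is refused whole. The fingers move at their own pace and stop on an object; "newtons" is the grip in N (left out, the last holds). Time passes only in rows, so rows that do not move let the fingers close. It gives the time, the measured TCP pose, the force, the opening and the grip force at its end, in the units of the state.
- status.get_obs(): the state, without advancing time (a new reading comes with each control period).
- imaging.camera(name): name is "scene" or "top" or "wrist"; returns (picture, depth): 384x512x3 uint8, red, green, blue; 384x512 float32, m along the optical axis (not along the pixel's ray), 0 where there is no reading.
- imaging.camera_params(name): a dict with "intrinsics" (3x3 intrinsics, pixels), "k1" (the pictures are not rectified: a ray, as slopes to the right and down, at radius r is drawn at 1 + k1 r^2 times it, then the intrinsics apply), "camera_from_world" (4x4, takes a point from world to camera coordinates). Camera axes: x right, y up, looking along -z (the intrinsics and any distortion apply to the point x, -y, -z); pixel columns grow to the right and rows downward; lengths in m; the calibration is good to about 2 mm. A picture is of the moment at which its call begins: read the wrist's pose just before it. camera_params takes no time and is no camera call; for the wrist camera it gives the pose at the moment of the call.
- order.hand_in(): hands the job in; it is judged then, once.
The state is a dict: "time": time; "q": joint angles; "joint_velocities": joint speeds; "joint_torque": joint torques, N m; "position": TCP position; "tool_rot": TCP orientation; "ft_force": force on the tool from outside, world axes, zero at the start; "moment": the same for the moment, N m; "grip_width": finger opening in m; "grip_force": force on a finger pad.
Only numpy, scipy, OpenCV 4.12 (cv2) and the standard library are available. Lean on these libraries where they do the work, as an engineer would, in place of code of your own. Each camera call takes 0.05 s, during which the arm holds its last target. There are 200 camera calls.

### The job

Move the four sensor pods from the charging rack into the pockets of the test rack, one pod per pocket: the pod that starts nearest the robot goes into the pocket next to the black controller box, and the others follow in the order they stood in, so that the one that started farthest from the robot ends in the pocket farthest from the controller. Set each pod down upright and flat on the floor of its pocket, without dropping it, and leave the bottle, the screwdriver and the round circuit board where they are.

Things in the scene. Friction and masses are not known exactly. Their poses are not given: they have to be found in the camera images.
- pod_a_center (a point): Pod A: square white box, 40 x 40 mm, 62 mm tall, with a round black camera lens on top. Loose, 0.08 to 0.18 kg. The point is its centre, half-way up; z is up along the pod. Starts upright on its own pad pad_a. Sides parallel to its x and y axes.
- pod_b_center (a point): Pod B: round white cylinder, 44 mm diameter, 64 mm tall, with a black disc and a ring of small lights on top. Loose, 0.08 to 0.18 kg. The point is its centre, half-way up; z is up along the pod. Starts upright on its own pad pad_b.
- pod_c_center (a point): Pod C: slim grey box, 46 mm along its x, 30 mm along its y, 66 mm tall, with two brass studs on top. Loose, 0.08 to 0.18 kg. The point is its centre, half-way up; z is up along the pod. Starts upright on its own pad pad_c.
- pod_d_center (a point): Pod D: black box, 44 x 44 mm, 60 mm tall, whose upper 8 mm are silver cooling fins (42 mm square). Loose, 0.08 to 0.18 kg. The point is its centre, half-way up; z is up along the pod. Starts upright on its own pad pad_d. Sides parallel to its x and y axes.
- pad_a: Fixed grey charging pad, disc of 62 mm diameter, 6 mm thick, that carries pod A at the start. All four pads look alike and stand 72 mm apart in one straight row on the black base of the charging rack (310 x 85 mm, 6 mm thick). Origin: centre of the pad's underside, 6 mm above the table (pad top 12 mm above the table). Its x axis runs along the row, away from the robot. Which pad is where in the row varies.
- pad_b: Fixed grey charging pad, disc of 62 mm diameter, 6 mm thick, that carries pod B at the start. All four pads look alike and stand 72 mm apart in one straight row on the black base of the charging rack (310 x 85 mm, 6 mm thick). Origin: centre of the pad's underside, 6 mm above the table (pad top 12 mm above the table). Its x axis runs along the row, away from the robot. Which pad is where in the row varies.
- pad_c: Fixed grey charging pad, disc of 62 mm diameter, 6 mm thick, that carries pod C at the start. All four pads look alike and stand 72 mm apart in one straight row on the black base of the charging rack (310 x 85 mm, 6 mm thick). Origin: centre of the pad's underside, 6 mm above the table (pad top 12 mm above the table). Its x axis runs along the row, away from the robot. Which pad is where in the row varies.
- pad_d: Fixed grey charging pad, disc of 62 mm diameter, 6 mm thick, that carries pod D at the start. All four pads look alike and stand 72 mm apart in one straight row on the black base of the charging rack (310 x 85 mm, 6 mm thick). Origin: centre of the pad's underside, 6 mm above the table (pad top 12 mm above the table). Its x axis runs along the row, away from the robot. Which pad is where in the row varies.
- test_rack: Fixed test rack: aluminium plate 400 x 82 mm, 4 mm thick, with four empty square pockets in a row. Origin: underside centre, on the table; x along the row (away from the robot, within 0.3 rad of straight ahead), y across it. Pocket centres at x = -108, -36, +36, +108 mm, y = 0; each 58 x 58 mm inside, floor 4 mm above the table, rims 6 mm high above the floor (top 10 mm above the table), 14 mm wide between pockets. The rack stands on either side of the charging rack.
- controller: Fixed controller box at one end of the test rack: black, 40 x 78 mm, 36 mm tall (top 40 mm above the table, plus a 5 mm knob), with a small screen. Origin: underside centre, 4 mm above the table, at x = +174 or -174 mm in the test rack's frame (either end; the other end has only a 6 mm high cap).
- bottle: Bystander: standing water bottle, 64 mm diameter, 200 mm tall, origin at the centre of its underside. Leave alone.
- screwdriver: Bystander: screwdriver 170 mm long lying on the table along its x axis. Leave alone.
- ring_board: Bystander: round black circuit board, 68 mm diameter, about 10 mm high, lying between the racks; origin at the centre of its underside. Leave alone.

How it is judged:
At the end, for the whole second after the job is handed in: From the pocket next to the controller on, the pods stand in the order of their pads, nearest the robot first: each released, at rest, upright within 0.08 rad, centre within 15 mm (along) and 16 mm (across) of its pocket centre and 3 mm of seated height (((world x of pad_a below 0.47 m and horizontal distance between pod_a_center and controller between 0.051 and 0.081 m) or (world x of pad_a between 0.47 and 0.54 m and horizontal distance between pod_a_center and controller between 0.123 and 0.153 m) or (world x of pad_a between 0.54 and 0.61 m and horizontal distance between pod_a_center and controller between 0.195 and 0.225 m) or (world x of pad_a above 0.61 m and horizontal distance between pod_a_center and controller between 0.267 and 0.297 m)) and y of pod_a_center in the frame of test_rack between -0.016 and 0.016 m and z of pod_a_center in the frame of test_rack between 0.032 and 0.038 m and angle between each of pod_a_center, pod_b_center, pod_c_center, pod_d_center's own z axis and vertical below 0.08 rad and linear speed of each of pod_a, pod_b, pod_c, pod_d below 0.02 m/s and angular speed of each of pod_a, pod_b, pod_c, pod_d below 0.2 rad/s and ((world x of pad_b below 0.47 m and horizontal distance between pod_b_center and controller between 0.051 and 0.081 m) or (world x of pad_b between 0.47 and 0.54 m and horizontal distance between pod_b_center and controller between 0.123 and 0.153 m) or (world x of pad_b between 0.54 and 0.61 m and horizontal distance between pod_b_center and controller between 0.195 and 0.225 m) or (world x of pad_b above 0.61 m and horizontal distance between pod_b_center and controller between 0.267 and 0.297 m)) and y of pod_b_center in the frame of test_rack between -0.016 and 0.016 m and z of pod_b_center in the frame of test_rack between 0.033 and 0.039 m and ((world x of pad_c below 0.47 m and horizontal distance between pod_c_center and controller between 0.051 and 0.081 m) or (world x of pad_c between 0.47 and 0.54 m and horizontal distance between pod_c_center and controller between 0.123 and 0.153 m) or (world x of pad_c between 0.54 and 0.61 m and horizontal distance between pod_c_center and controller between 0.195 and 0.225 m) or (world x of pad_c above 0.61 m and horizontal distance between pod_c_center and controller between 0.267 and 0.297 m)) and y of pod_c_center in the frame of test_rack between -0.016 and 0.016 m and z of pod_c_center in the frame of test_rack between 0.034 and 0.04 m and ((world x of pad_d below 0.47 m and horizontal distance between pod_d_center and controller between 0.051 and 0.081 m) or (world x of pad_d between 0.47 and 0.54 m and horizontal distance between pod_d_center and controller between 0.123 and 0.153 m) or (world x of pad_d between 0.54 and 0.61 m and horizontal distance between pod_d_center and controller between 0.195 and 0.225 m) or (world x of pad_d above 0.61 m and horizontal distance between pod_d_center and controller between 0.267 and 0.297 m)) and y of pod_d_center in the frame of test_rack between -0.016 and 0.016 m and z of pod_d_center in the frame of test_rack between 0.031 and 0.037 m); the robot touches nothing.
It fails at once if the bottle was disturbed (moved more than 30 mm) (distance of bottle from where it was at the start of the episode above 0.03 m).
It fails at once if the screwdriver was disturbed (moved more than 30 mm) (distance of screwdriver from where it was at the start of the episode above 0.03 m).
It fails at once if the round circuit board was disturbed (moved more than 30 mm) (distance of ring_board from where it was at the start of the episode above 0.03 m).
It fails at once if a pod was dropped (fell free from more than about 25 mm) ((contact force between pod_a and anything else below 0.02 N and linear speed of pod_a above 0.7 m/s) or (contact force between pod_b and anything else below 0.02 N and linear speed of pod_b above 0.7 m/s) or (contact force between pod_c and anything else below 0.02 N and linear speed of pod_c above 0.7 m/s) or (contact force between pod_d and anything else below 0.02 N and linear speed of pod_d above 0.7 m/s)).
It also fails if it takes over 102 s, if anything falls off the work surface, if the arm or the gripper's body presses on something with over 40 N, if the wrist force passes 120 N, or if a joint passes its speed limit or range.

## Working session

There is one attempt and no reset: what is moved stays moved. The work goes in short steps, Python scripts to look and compute and a tool call to move; the robot and the scene stay as the last step left them, time stands still between calls to the robot, and variables do not carry over. Pictures are saved under pics/ and viewed, at most 14 in all, crops included, and the job is handed in when it is done.

Besides the shell and the picture viewer there is one more tool, called after ">>>" by a JSON object that holds its "fn" and its "kwargs", one argument or row to a line. arm_command: Moves the arm, as the interface text tells. Its arguments: {"type":"object","properties":{"deltas":{"type":"array"},"newtons":{"type":"number"}},"required":["deltas"]}

```bash
mkdir -p pics
cat > h.py <<'E'
import numpy as np, cv2
from rig import status, imaging, order
def snap(n,f):
    p=imaging.camera_params(n); im,d=imaging.camera(n)
    cv2.imwrite('pics/'+f+'.png',im[...,::-1]); np.savez('pics/'+f+'.npz',im=im,d=d,K=p['intrinsics'],k1=p['k1'],T=p['camera_from_world'])
def load(f): return np.load('pics/'+f+'.npz')
def world(L,uv,z):
    """pixels -> world points on plane height z"""
    uv=np.atleast_2d(np.array(uv,float)).reshape(-1,1,2)
    s=cv2.undistortPoints(uv,L['K'],np.array([float(L['k1']),0,0,0])).reshape(-1,2)
    R=L['T'][:3,:3];t=L['T'][:3,3]; c=-R.T@t
    d=np.c_[s[:,0],-s[:,1],-np.ones(len(s))]@R
    return c+d*((z-c[2])/d[:,2])[:,None]
E
python3 - <<'E'
from h import *
snap('top','top0'); snap('scene','scene0')
for f in('top0','scene0'):
    L=load(f);print(L['K'],L['k1'],L['T'].round(3))
print(status.get_obs())
E
```

```text
[[434.4406311    0.         252.95880486]
 [  0.         434.4406311  187.30337624]
 [  0.           0.           1.        ]] 0.04184927834915403 [[ 0.04  -0.999  0.006 -0.011]
 [ 0.979  0.04   0.2   -0.533]
 [-0.2   -0.003  0.98  -1.16 ]
 [ 0.     0.     0.     1.   ]]
[[399.36273656   0.         256.92719287]
 [  0.         399.36273656 189.28943607]
 [  0.           0.           1.        ]] -0.0587398847560539 [[ 7.800e-01  6.250e-01  1.000e-03 -4.140e-01]
 [-5.270e-01  6.570e-01  5.400e-01  2.550e-01]
 [ 3.370e-01 -4.220e-01  8.420e-01 -1.525e+00]
 [ 0.000e+00  0.000e+00  0.000e+00  1.000e+00]]
{'time': 0.1, 'q': array([-1.51152411e+00,  5.28371850e-01,  1.43375750e+00,  1.69605978e-05,
        1.18139916e+00, -1.78511458e-01]), 'joint_velocities': array([-0.00073662, -0.0014017 , -0.00307709, -0.00121609, -0.00157693,
        0.00202488]), 'joint_torque': array([ 6.65355637e-04, -4.40983665e+01, -1.77150661e+01,  6.35591475e-02,
        5.32842509e-02, -4.34730225e-05]), 'position': array([ 0.14720561, -0.60674919,  0.22167562]), 'tool_rot': array([ 9.92940605e-01,  1.18608679e-01,  6.55017303e-05, -9.65741244e-04]), 'ft_force': array([-0.05099223,  0.23937833, -0.21480573]), 'moment': array([-0.00393883,  0.0265044 , -0.07098783]), 'grip_force': 0.0, 'grip_width': 0.08673403996659766}
```

View pics/top0.png

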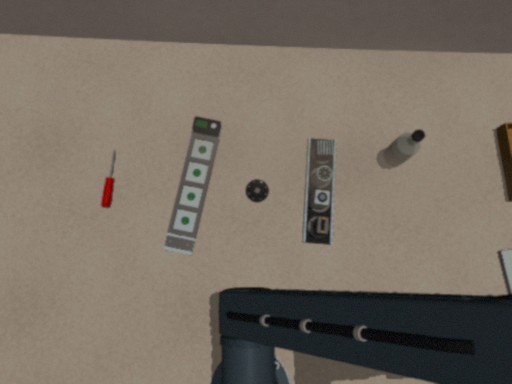

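View pics/scene0.png

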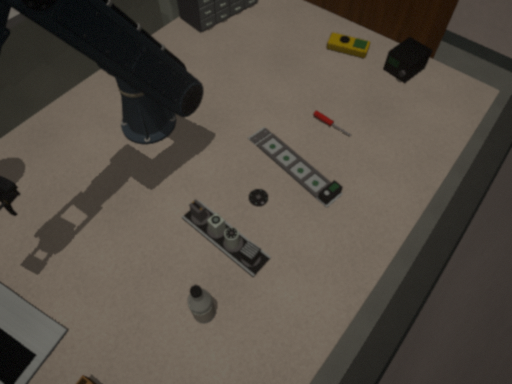

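The test rack is at about u 165–220, with its controller at the far end (207,127). The charging rack is at u 305–335, and from near to far its pods look like C (320,226), A (320,198), B (321,173) and D (325,147). I'll enlarge both racks.

Run:
```python
from h import *
im=load('top0')['im'][...,::-1]
a=cv2.resize(im[105:265,155:230],None,fx=3.75,fy=3.75,interpolation=cv2.INTER_CUBIC)
b=cv2.resize(im[130:250,295:345],None,fx=5,fy=5,interpolation=cv2.INTER_CUBIC)
c=np.zeros((600,a.shape[1]+b.shape[1]+5,3),np.uint8);c[:,:a.shape[1]]=a;c[:,-b.shape[1]:]=b
c=cv2.convertScaleAbs(c,alpha=1.5)
cv2.imwrite('pics/crop0.png',c);print(a.shape,b.shape)
```

```text
(600, 281, 3) (600, 250, 3)
```

View pics/crop0.png

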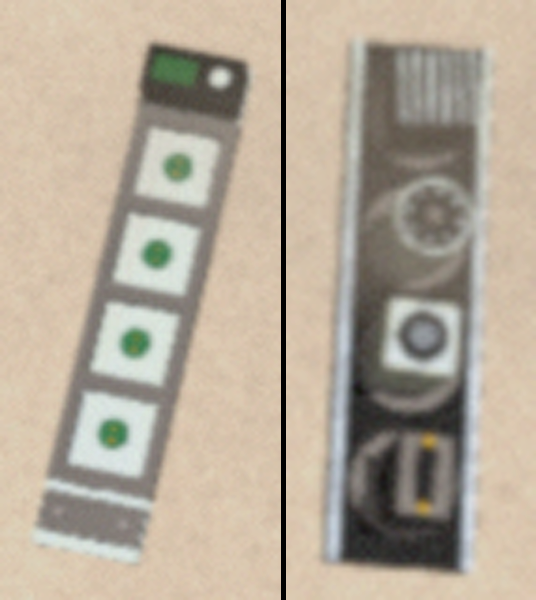

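Near to far the pods are C, A, B, D. Controller side is the far end, so C goes to the farthest pocket, then A, B and D come toward the robot.

Run:
```python
from h import *
L=load('top0')
s=lambda p:np.array(p)/3.75+[154.6,104.6]
r=lambda p:(np.array(p)-[286,0])/5+[294.6,129.6]
P=world(L,s([(178,167),(157,254),(135,343),(113,433)]),.004);print('pockets',P.round(4))
v=P[0]-P[3];print('rack yaw',np.arctan2(v[1],v[0]),np.linalg.norm(v)/3)
for n,c,z in(('D',(437,86),.072),('B',(434,215),.076),('A',(422,336),.074),('C',(425,475),.078)):print(n,world(L,r(c),z).round(4))
st=world(L,r([(424,507),(429,441)]),.08);v=st[1]-st[0];print('C yaw',np.arctan2(v[1],v[0]))
f=world(L,r([(397,124),(396,52),(382,373),(385,298)]),.073);print('D,A edges',[np.arctan2(*(f[i+1]-f[i])[[1,0]]) for i in(0,2)])
print('base ends',world(L,r([(325,560),(350,40),(468,570),(489,48)]),.006).round(3))
print('ring',world(L,[257,190],.01),'bottle',world(L,[388,158],.0),world(L,[418,135],.2))
from scipy.spatial.transform import Rotation as R
o=status.get_obs();print(R.from_quat(o['tool_rot']).as_matrix().round(3))
```

```text
pockets [[0.6525 0.1663 0.004 ]
 [0.5814 0.1782 0.004 ]
 [0.5102 0.1905 0.004 ]
 [0.4399 0.2024 0.004 ]]
rack yaw -0.16822389072851804 0.071904588383354
D [[ 0.6537 -0.1856  0.072 ]]
B [[ 0.5782 -0.1839  0.076 ]]
A [[ 0.5104 -0.1782  0.074 ]]
C [[ 0.4337 -0.1797  0.078 ]]
C yaw -0.06840317544502525
D,A edges [np.float64(0.024960466966184078), np.float64(-0.027759296616568216)]
base ends [[ 0.392 -0.135  0.006]
 [ 0.701 -0.145  0.006]
 [ 0.39  -0.216  0.006]
 [ 0.699 -0.227  0.006]]
ring [[ 0.53478442 -0.00084231  0.01      ]] bottle [[ 0.64897267 -0.3839516   0.        ]] [[ 0.65380857 -0.39654404  0.2       ]]
[[ 0.972  0.236 -0.   ]
 [ 0.236 -0.972  0.002]
 [ 0.    -0.002 -1.   ]]
```

>>> {"fn": "arm_command", "kwargs": {
  "deltas": [1,0,0,0,0.134,1,0,0,0,0.134,1,0.0305,-0.0484,0,0,1,0.0305,-0.0484,0,0,1,0.0305,-0.0484,0,0,1,0.0305,-0.0484,0,0,1,0.0305,-0.0484,0,0,1,0.0305,-0.0484,0,0,1,0.0305,-0.0484,0,0,1,0.0305,-0.0484,0,0,1,0.0305,-0.0484,0,0,1,0,0,0,0],
  "newtons": 20
}}

```text
time: 1.6
position: [0.4358, -0.1767, 0.2223]
tool_rot: [1.0, -0.012, -0.0, -0.001]
ft_force: [1.0, -0.2, 0.4]
grip_width: 0.0872
grip_force: 0.0
```

```bash
cat >> h.py <<'E'
from scipy.spatial.transform import Rotation as R
def go(x,y,z,psi):
    """tool deltas from here to target (shift first along final axes), and roll needed"""
    o=status.get_obs();M=R.from_quat(o['tool_rot']).as_matrix();p=o['position']
    cur=np.arctan2(M[1,0],M[0,0]);d=np.array([x,y,z])-p;c,s=np.cos(psi),np.sin(psi)
    print('pos',p.round(4),'psi %.3f'%cur,'roll %.3f'%(cur-psi),'after roll shift: %.4f %.4f %.4f'%(d[0]*c+d[1]*s,d[0]*s-d[1]*c,-d[2]),'w/o roll:',(M.T@d).round(4))
E
python3 - <<'E'
from h import *
snap('wrist','w0'); go(.4337,-.1797,.032,-.03)
L=load('w0');print(L['K'],L['T'].round(3))
cv2.imwrite('pics/w0.png',cv2.convertScaleAbs(L['im'][...,::-1],alpha=1.5))
E
```

```text
pos [ 0.4352 -0.1785  0.2223] psi -0.026 roll 0.004 after roll shift: -0.0014 0.0012 0.1903 w/o roll: [-0.0013  0.0013  0.1903]
[[305.46267197   0.         258.38891604]
 [  0.         305.46267197 188.72543637]
 [  0.           0.           1.        ]] [[-0.023 -1.    -0.002 -0.167]
 [ 0.965 -0.022 -0.261 -0.393]
 [ 0.261 -0.008  0.965 -0.506]
 [ 0.     0.     0.     1.   ]]
```

View pics/w0.png

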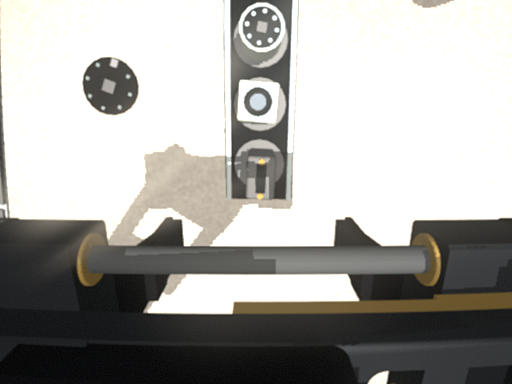

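The wrist view shows C's studs at (262,162) and (260,197), A's lens at (258,102) and B's disc centre at (262,27). I'll cross-check these against the top camera.

Run:
```python
from h import *
L=load('w0')
print(world(L,[(262,162),(260,197)],.08).round(4),world(L,[(258,102)],.075).round(4),world(L,[(262,27)],.076).round(4))
```

```text
[[ 0.453  -0.1809  0.08  ]
 [ 0.4162 -0.1781  0.08  ]] [[ 0.5119 -0.1782  0.075 ]] [[ 0.5798 -0.1835  0.076 ]]
```

>>> {"fn": "arm_command", "kwargs": {
  "deltas": [1,-0.0005,0.001,0,0.044,1,0,0,0.045,0,1,0,0,0.045,0,1,0,0,0.045,0,1,0,0,0.032,0,1,0,0,0.02,0,1,0,0,0,0,-1,0,0,0,0,-1,0,0,0,0,-1,0,0,0,0,-1,0,0,0,0,-1,0,0,0,0],
  "newtons": 20
}}

```text
time: 3.15
position: [0.4344, -0.1812, 0.0358]
tool_rot: [0.999, -0.037, 0.0, 0.0]
ft_force: [0.3, 0.0, 1.0]
grip_width: 0.045
grip_force: 0.0
```

>>> {"fn": "arm_command", "kwargs": {
  "deltas": [-1,0,0,0,0,-1,0,0,0,0,-1,0,0,0,0,-1,0,0,0,0,-1,0,0,-0.02,0,-1,0,0,-0.035,0,-1,0,0,-0.035,0,-1,0,0,0,0],
  "newtons": 20
}}

```text
time: 4.15
position: [0.4358, -0.1825, 0.1275]
tool_rot: [0.999, -0.037, 0.002, 0.002]
ft_force: [-0.0, 0.4, -1.1]
grip_width: 0.0298
grip_force: 20.0
```

Run:
```python
from h import *
go(.6525,.1663,.028,-.168);print(status.get_obs()['grip_width'])
```

```text
pos [ 0.4358 -0.1825  0.1275] psi -0.074 roll 0.094 after roll shift: 0.1554 -0.3801 0.0995 w/o roll: [ 0.1899 -0.3642  0.0992]
0.029775389805632525
```

>>> {"fn": "arm_command", "kwargs": {
  "deltas": [-1,0,0,0,0.094,-1,0.0194,-0.0475,0,0,-1,0.0194,-0.0475,0,0,-1,0.0194,-0.0475,0,0,-1,0.0194,-0.0475,0,0,-1,0.0194,-0.0475,0,0,-1,0.0194,-0.0475,0,0,-1,0.0194,-0.0475,0,0,-1,0.0194,-0.0475,0,0,-1,0,0,0,0,-1,0,0,0,0]
}}

```text
time: 5.52
position: [0.6492, 0.167, 0.1234]
tool_rot: [0.996, -0.084, -0.002, 0.001]
ft_force: [-0.6, -0.0, -1.4]
grip_width: 0.0299
grip_force: 20.0
```

Run:
```python
from h import *
go(.6525,.1663,.028,-.168);snap('top','top1')
L=load('top1');c=cv2.resize(L['im'][90:240,130:290,::-1],None,fx=3.75,fy=3.75,interpolation=cv2.INTER_CUBIC)
cv2.imwrite('pics/top1c.png',cv2.convertScaleAbs(c,alpha=1.5))
```

```text
pos [0.6492 0.167  0.1234] psi -0.168 roll 0.000 after roll shift: 0.0034 0.0001 0.0954 w/o roll: [ 0.0037 -0.      0.0954]
```

View pics/top1c.png

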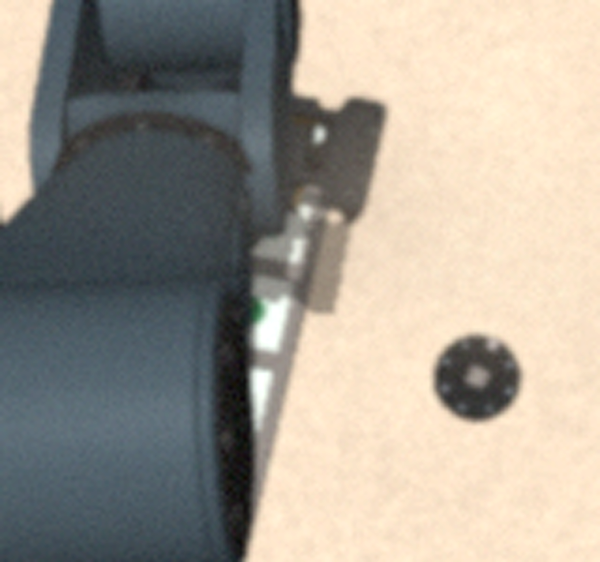

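The arm hides the pocket, but the ring board is untouched. I'll lower with the computed correction.

>>> {"fn": "arm_command", "kwargs": {
  "deltas": [-1,0.003,0,0.03,0,-1,0,0,0.03,0,-1,0,0,0.02,0,-1,0,0,0.009,0,-1,0,0,0,0,-1,0,0,0,0]
}}

```text
time: 6.32
position: [0.6548, 0.1669, 0.0377]
tool_rot: [0.996, -0.084, 0.001, -0.0]
ft_force: [0.6, 0.7, 0.0]
grip_width: 0.03
grip_force: 20.0
```

Run:
```python
from h import *
go(.6525,.1663,.028,-.168)
```

```text
pos [0.6548 0.1669 0.0377] psi -0.168 roll -0.000 after roll shift: -0.0022 0.0010 0.0097 w/o roll: [-0.0022  0.001   0.0097]
```

>>> {"fn": "arm_command", "kwargs": {
  "deltas": [-1,-0.001,0.001,0.004,0,-1,0,0,0.003,0,-1,0,0,0.0015,0,-1,0,0,0,0]
}}

```text
time: 6.82
position: [0.6526, 0.1661, 0.0279]
tool_rot: [0.996, -0.084, -0.0, 0.0]
ft_force: [0.1, -0.3, -0.4]
grip_width: 0.0299
grip_force: 20.0
```

>>> {"fn": "arm_command", "kwargs": {
  "deltas": [-1,0,0,0.001,0,-1,0,0,0,0]
}}

```text
time: 7.08
position: [0.6528, 0.1661, 0.0276]
tool_rot: [0.996, -0.084, 0.0, -0.0]
ft_force: [-0.5, 0.4, 2.9]
grip_width: 0.0301
grip_force: 20.0
```

>>> {"fn": "arm_command", "kwargs": {
  "deltas": [0,0,0,0,0,0,0,0,0,0,1,0,0,0,0,1,0,0,0,0,1,0,0,-0.015,0,1,0,0,-0.035,0,1,0,0,-0.045,0,1,0,0,0,-0.138]
}}

```text
time: 8.07
position: [0.6564, 0.1665, 0.1281]
tool_rot: [1.0, -0.013, 0.005, -0.001]
ft_force: [-0.3, -0.4, 0.3]
grip_width: 0.0857
grip_force: 0.0
```

Run:
```python
from h import *
go(.5111,-.1782,.125,-.03);print(status.get_obs()['grip_width'])
```

```text
pos [0.6564 0.1665 0.1281] psi -0.026 roll 0.004 after roll shift: -0.1349 0.3489 0.0031 w/o roll: [-0.1362  0.3484  0.0012]
0.08569571320533431
```

>>> {"fn": "arm_command", "kwargs": {
  "deltas": [1,-0.0193,0.0498,0,0,1,-0.0193,0.0498,0,0,1,-0.0193,0.0498,0,0,1,-0.0193,0.0498,0,0,1,-0.0193,0.0498,0,0,1,-0.0193,0.0498,0,0,1,-0.0193,0.0498,0,0,1,0,0,0,0,1,0,0,0,0]
}}

```text
time: 9.2
position: [0.5074, -0.1782, 0.1228]
tool_rot: [1.0, -0.016, 0.001, 0.0]
ft_force: [-0.1, 0.4, -0.4]
grip_width: 0.0866
grip_force: 0.0
```

Run:
```python
from h import *
go(.5111,-.1782,.035,-.03);snap('top','top2');snap('wrist','w2')
a=load('top2')['im'][100:260,150:310,::-1];a=cv2.resize(a,(400,400),interpolation=cv2.INTER_CUBIC)
b=cv2.resize(load('w2')['im'][:300:,56:456,::-1],(400,300));c=np.zeros((400,800,3),np.uint8);c[:,:400]=a;c[:300,400:]=b
cv2.imwrite('pics/c2.png',cv2.convertScaleAbs(c,alpha=1.5))
```

```text
pos [ 0.5074 -0.1782  0.1228] psi -0.031 roll -0.001 after roll shift: 0.0037 -0.0002 0.0878 w/o roll: [ 0.0036 -0.0002  0.0878]
```

View pics/c2.png

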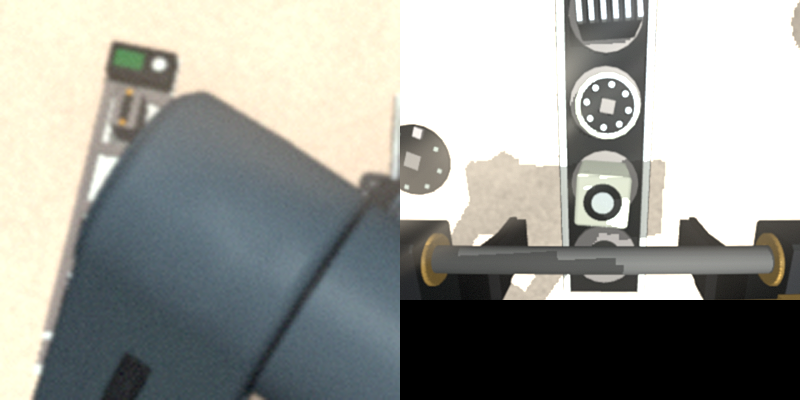

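C stands in the pocket next to the controller, with its studs at about (202,137) and (199,152) in the top view. A's lens is at wrist pixel (259,202) and B's disc at (263,106).

Run:
```python
from h import *
L=load('w2')
print('A',world(L,[(259,202)],.075).round(4),'B',world(L,[(263,106)],.077).round(4),'C',world(load('top2'),[(200.5,144.5)],.071).round(4))
```

```text
A [[ 0.5126 -0.1785  0.075 ]] B [[ 0.5796 -0.1831  0.077 ]] C [[0.6462 0.163  0.071 ]]
```

>>> {"fn": "arm_command", "kwargs": {
  "deltas": [1,0.004,0,0.03,0,1,0,0,0.03,0,1,0,0,0.02,0,1,0,0,0.008,0,-1,0,0,0,0,-1,0,0,0,0,-1,0,0,0,0,-1,0,0,0,0,-1,0,0,0,0,-1,0,0,0,0,-1,0,0,0,0,-1,0,0,0,0],
  "newtons": 20
}}

```text
time: 10.8
position: [0.511, -0.1784, 0.0343]
tool_rot: [1.0, -0.015, -0.0, -0.0]
ft_force: [-0.9, -0.3, 3.6]
grip_width: 0.0408
grip_force: 19.6
```

>>> {"fn": "arm_command", "kwargs": {
  "deltas": [-1,0,0,-0.02,0,-1,0,0,-0.035,0,-1,0,0,-0.035,0,-1,0,0,0,0.138,-1,0,0,0,0]
}}

```text
time: 11.42
position: [0.511, -0.1784, 0.1241]
tool_rot: [0.997, -0.083, 0.0, 0.0]
ft_force: [-0.5, 0.8, -0.7]
grip_width: 0.0407
grip_force: 19.5
```

Run:
```python
from h import *
go(.5805,.1782,.0263,-.168);print(status.get_obs()['grip_width'])
```

```text
pos [ 0.511  -0.1784  0.1241] psi -0.167 roll 0.001 after roll shift: 0.0089 -0.3632 0.0978 w/o roll: [ 0.0095 -0.3632  0.0977]
0.04066923372621575
```

>>> {"fn": "arm_command", "kwargs": {
  "deltas": [-1,0.0013,-0.0519,0,0,-1,0.0013,-0.0519,0,0,-1,0.0013,-0.0519,0,0,-1,0.0013,-0.0519,0,0,-1,0.0013,-0.0519,0,0,-1,0.0013,-0.0519,0,0,-1,0.0013,-0.0519,0,0,-1,0,0,0.02,0,-1,0,0,0.02,0,-1,0,0,0,0,-1,0,0,0,0]
}}

```text
time: 12.8
position: [0.581, 0.1781, 0.0839]
tool_rot: [0.996, -0.084, -0.0, 0.0]
ft_force: [-0.4, -0.1, -0.4]
grip_width: 0.0402
grip_force: 19.5
```

Run:
```python
from h import *
go(.5805,.1782,.0263,-.168)
```

```text
pos [0.581  0.1781 0.0839] psi -0.167 roll 0.001 after roll shift: -0.0005 -0.0001 0.0576 w/o roll: [-0.0005 -0.0001  0.0576]
```

>>> {"fn": "arm_command", "kwargs": {
  "deltas": [-1,0,0,0.025,0,-1,0,0,0.02,0,-1,0,0,0.006,0,-1,0,0,0.003,0,-1,0,0,0.002,0,-1,0,0,0.001,0,-1,0,0,0,0,-1,0,0,0,0]
}}

```text
time: 13.8
position: [0.581, 0.1783, 0.0273]
tool_rot: [0.996, -0.084, 0.0, -0.0]
ft_force: [-0.1, -0.5, -1.5]
grip_width: 0.0407
grip_force: 19.5
```

>>> {"fn": "arm_command", "kwargs": {
  "deltas": [-1,0,0,0.001,0,-1,0,0,0.0005,0,-1,0,0,0,0]
}}

```text
time: 14.18
position: [0.5811, 0.1783, 0.0263]
tool_rot: [0.996, -0.084, 0.0, -0.0]
ft_force: [-1.2, -0.0, 4.7]
grip_width: 0.0409
grip_force: 19.5
```

Contact is felt. Next I'll release, lift and head for B.

>>> {"fn": "arm_command", "kwargs": {
  "deltas": [0.1,0,0,0,0,0.1,0,0,0,0,1,0,0,0,0,1,0,0,0,0,1,0,0,-0.015,0,1,0,0,-0.035,0,1,0,0,-0.045,0,1,0,0,0,-0.138,1,0,0,0,0]
}}

```text
time: 15.3
position: [0.5813, 0.1783, 0.1222]
tool_rot: [1.0, -0.016, 0.001, -0.0]
ft_force: [-0.3, -0.4, -0.2]
grip_width: 0.0871
grip_force: 0.0
```

Run:
```python
from h import *
go(.5795,-.1833,.036,-.03);print(status.get_obs()['grip_width'])
```

```text
pos [0.5813 0.1783 0.1222] psi -0.032 roll -0.002 after roll shift: 0.0091 0.3615 0.0862 w/o roll: [0.0095 0.3616 0.0861]
0.08706824424752221
```

>>> {"fn": "arm_command", "kwargs": {
  "deltas": [1,0.0013,0.0516,0,0,1,0.0013,0.0516,0,0,1,0.0013,0.0516,0,0,1,0.0013,0.0516,0,0,1,0.0013,0.0516,0,0,1,0.0013,0.0516,0,0,1,0.0013,0.0516,0,0,1,0,0,0,0,1,0,0,0,0]
}}

```text
time: 16.42
position: [0.5783, -0.1825, 0.12]
tool_rot: [1.0, -0.016, -0.001, -0.001]
ft_force: [-0.0, 0.7, -0.1]
grip_width: 0.0871
grip_force: 0.0
```

Run:
```python
from h import *
go(.5795,-.1833,.036,-.03);snap('wrist','w3')
b=load('w3')['im'][:300:,56:456,::-1]
cv2.imwrite('pics/c3.png',cv2.convertScaleAbs(b,alpha=1.3))
```

```text
pos [ 0.5783 -0.1825  0.12  ] psi -0.032 roll -0.002 after roll shift: 0.0013 0.0007 0.0840 w/o roll: [0.0014 0.0008 0.084 ]
```

View pics/c3.png

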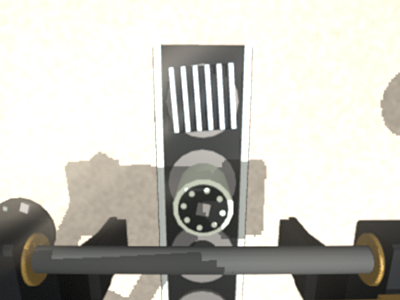

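B's disc centre is at wrist (260,207). D's fin corners are at (224,67), (291,62), (294,129) and (231,133).

Run:
```python
from h import *
L=load('w3')
print('B',world(L,[(260,207)],.077).round(4))
q=world(L,[(224,67),(291,62),(294,129),(231,133)],.072);print('D',q.round(4),q.mean(0))
for i,j in((3,0),(2,1)):
    v=q[j]-q[i];print(np.arctan2(v[1],v[0]))
```

```text
B [[ 0.5809 -0.1841  0.077 ]]
D [[ 0.6758 -0.1636  0.072 ]
 [ 0.6775 -0.2072  0.072 ]
 [ 0.6344 -0.2089  0.072 ]
 [ 0.633  -0.1659  0.072 ]] [ 0.65518052 -0.18640888  0.072     ]
0.05438103596939185
0.0398387361348987
```

>>> {"fn": "arm_command", "kwargs": {
  "deltas": [1,0.0015,0.001,0.03,0,1,0,0,0.03,0,1,0,0,0.017,0,1,0,0,0.008,0,-1,0,0,0,0,-1,0,0,0,0,-1,0,0,0,0,-1,0,0,0,0,-1,0,0,0,0,-1,0,0,0,0,-1,0,0,0,0,-1,0,0,0,0],
  "newtons": 20
}}

```text
time: 17.98
position: [0.5806, -0.1841, 0.0358]
tool_rot: [1.0, -0.015, 0.0, -0.0]
ft_force: [-0.7, 0.5, 4.2]
grip_width: 0.0441
grip_force: 20.0
```

>>> {"fn": "arm_command", "kwargs": {
  "deltas": [-1,0,0,-0.02,0,-1,0,0,-0.035,0,-1,0,0,-0.035,0,-1,0,0,0,0.138,-1,0,0,0,0]
}}

```text
time: 18.6
position: [0.5804, -0.1841, 0.1255]
tool_rot: [0.997, -0.083, -0.0, 0.0]
ft_force: [-0.2, 0.2, -0.3]
grip_width: 0.0435
grip_force: 20.0
```

Run:
```python
from h import *
go(.5102,.1905,.0278,-.168);print(status.get_obs()['grip_width'])
```

```text
pos [ 0.5804 -0.1841  0.1255] psi -0.167 roll 0.001 after roll shift: -0.1318 -0.3576 0.0977 w/o roll: [-0.1313 -0.3578  0.0977]
0.043510256173800554
```

>>> {"fn": "arm_command", "kwargs": {
  "deltas": [-1,-0.0165,-0.0447,0,0,-1,-0.0165,-0.0447,0,0,-1,-0.0165,-0.0447,0,0,-1,-0.0165,-0.0447,0,0,-1,-0.0165,-0.0447,0,0,-1,-0.0165,-0.0447,0,0,-1,-0.0165,-0.0447,0,0,-1,-0.0165,-0.0447,0,0,-1,0,0,0.02,0,-1,0,0,0.02,0,-1,0,0,0,0,-1,0,0,0,0]
}}

```text
time: 20.1
position: [0.5104, 0.1904, 0.0855]
tool_rot: [0.996, -0.084, -0.0, 0.0]
ft_force: [0.3, 0.3, -1.3]
grip_width: 0.0434
grip_force: 20.0
```

Run:
```python
from h import *
go(.5102,.1905,.0278,-.168)
```

```text
pos [0.5104 0.1904 0.0855] psi -0.167 roll 0.001 after roll shift: -0.0002 -0.0001 0.0577 w/o roll: [-0.0002 -0.0001  0.0577]
```

>>> {"fn": "arm_command", "kwargs": {
  "deltas": [-1,0,0,0.025,0,-1,0,0,0.02,0,-1,0,0,0.006,0,-1,0,0,0.003,0,-1,0,0,0.002,0,-1,0,0,0.001,0,-1,0,0,0.001,0,-1,0,0,0,0,-1,0,0,0,0]
}}

```text
time: 21.22
position: [0.5106, 0.1906, 0.0278]
tool_rot: [0.996, -0.084, 0.0, -0.0]
ft_force: [0.3, -0.4, 0.5]
grip_width: 0.0439
grip_force: 20.0
```

>>> {"fn": "arm_command", "kwargs": {
  "deltas": [-1,0,0,0.001,0,-1,0,0,0,0,-1,0,0,0,0]
}}

```text
time: 21.6
position: [0.5106, 0.1906, 0.0278]
tool_rot: [0.996, -0.084, 0.001, -0.0]
ft_force: [-0.7, 0.2, 8.4]
grip_width: 0.0435
grip_force: 20.0
```

Seated. Release, lift, turn for D (yaw about +0.045).

>>> {"fn": "arm_command", "kwargs": {
  "deltas": [0.2,0,0,0,0,0.2,0,0,0,0,1,0,0,0,0,1,0,0,0,0,1,0,0,-0.015,0,1,0,0,-0.035,0,1,0,0,-0.045,0,1,0,0,0,-0.106,1,0,0,0,-0.106,1,0,0,0,0]
}}

```text
time: 22.85
position: [0.5105, 0.1906, 0.1226]
tool_rot: [1.0, 0.021, 0.001, -0.0]
ft_force: [-0.6, 0.3, -0.5]
grip_width: 0.0868
grip_force: 0.0
```

Run:
```python
from h import *
go(.6545,-.186,.12,.045);print(status.get_obs()['grip_width'])
```

```text
pos [0.5105 0.1906 0.1226] psi 0.043 roll -0.002 after roll shift: 0.1269 0.3827 0.0026 w/o roll: [0.1279 0.3824 0.0027]
0.08675297183204177
```

>>> {"fn": "arm_command", "kwargs": {
  "deltas": [1,0.0159,0.0478,0,0,1,0.0159,0.0478,0,0,1,0.0159,0.0478,0,0,1,0.0159,0.0478,0,0,1,0.0159,0.0478,0,0,1,0.0159,0.0478,0,0,1,0.0159,0.0478,0,0,1,0.0159,0.0478,0,0,1,0,0,0,0,1,0,0,0,0]
}}

```text
time: 24.1
position: [0.6533, -0.1854, 0.1212]
tool_rot: [1.0, 0.021, -0.001, -0.001]
ft_force: [-0.1, -0.3, 0.1]
grip_width: 0.0868
grip_force: 0.0
```

Run:
```python
from h import *
go(.6545,-.186,.03,.045);snap('wrist','w4')
b=load('w4')['im'][:300:,56:456,::-1]
cv2.imwrite('pics/c4.png',cv2.convertScaleAbs(b,alpha=1.3))
```

```text
pos [ 0.6533 -0.1854  0.1212] psi 0.042 roll -0.003 after roll shift: 0.0012 0.0006 0.0912 w/o roll: [0.0014 0.0008 0.0912]
```

View pics/c4.png

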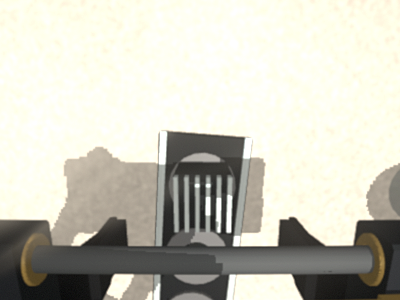

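D's fins (u 173–234 in the crop) are square to the fingers and centred between them, so I'll grip.

>>> {"fn": "arm_command", "kwargs": {
  "deltas": [1,0.0012,0.0006,0.03,0,1,0,0,0.03,0,1,0,0,0.023,0,1,0,0,0.01,0,-1,0,0,0,0,-1,0,0,0,0,-1,0,0,0,0,-1,0,0,0,0,-1,0,0,0,0,-1,0,0,0,0,-1,0,0,0,0,-1,0,0,0,0],
  "newtons": 20
}}

```text
time: 25.65
position: [0.6554, -0.1863, 0.0289]
tool_rot: [1.0, 0.022, 0.0, -0.0]
ft_force: [-0.9, 0.8, 3.8]
grip_width: 0.0439
grip_force: 20.0
```

>>> {"fn": "arm_command", "kwargs": {
  "deltas": [-1,0,0,-0.02,0,-1,0,0,-0.035,0,-1,0,0,-0.035,0,-1,0,0,0,0.105,-1,0,0,0,0.105,-1,0,0,0,0]
}}

```text
time: 26.4
position: [0.6554, -0.1868, 0.1193]
tool_rot: [0.997, -0.082, 0.0, 0.0]
ft_force: [-0.3, 0.4, -1.3]
grip_width: 0.0442
grip_force: 20.0
```

Run:
```python
from h import *
go(.4399,.2024,.021,-.168);print(status.get_obs()['grip_width'])
```

```text
pos [ 0.6554 -0.1868  0.1193] psi -0.165 roll 0.003 after roll shift: -0.2775 -0.3477 0.0983 w/o roll: [-0.2765 -0.3486  0.0979]
0.04421898264752411
```

>>> {"fn": "arm_command", "kwargs": {
  "deltas": [-1,-0.0308,-0.0386,0,0,-1,-0.0308,-0.0386,0,0,-1,-0.0308,-0.0386,0,0,-1,-0.0308,-0.0386,0,0,-1,-0.0308,-0.0386,0,0,-1,-0.0308,-0.0386,0,0,-1,-0.0308,-0.0386,0,0,-1,-0.0308,-0.0386,0,0,-1,-0.0308,-0.0386,0,0,-1,0,0,0,0,-1,0,0,0.03,0,-1,0,0,0,0]
}}

```text
time: 27.9
position: [0.4389, 0.2012, 0.0876]
tool_rot: [0.997, -0.083, -0.002, 0.001]
ft_force: [0.4, 0.5, -1.8]
grip_width: 0.044
grip_force: 20.0
```

Run:
```python
from h import *
go(.4399,.2024,.021,-.168)
```

```text
pos [0.4389 0.2012 0.0876] psi -0.165 roll 0.003 after roll shift: 0.0008 -0.0013 0.0666 w/o roll: [ 0.001  -0.0014  0.0666]
```

>>> {"fn": "arm_command", "kwargs": {
  "deltas": [-1,0.001,-0.001,0.025,0,-1,0,0,0.025,0,-1,0,0,0.008,0,-1,0,0,0.004,0,-1,0,0,0.002,0,-1,0,0,0,0,-1,0,0,0,0]
}}

```text
time: 28.78
position: [0.4409, 0.2029, 0.0251]
tool_rot: [0.997, -0.083, 0.0, -0.0]
ft_force: [-0.4, 0.1, -2.5]
grip_width: 0.044
grip_force: 20.0
```

>>> {"fn": "arm_command", "kwargs": {
  "deltas": [-1,0,0,0.002,0,-1,0,0,0.001,0,-1,0,0,0.001,0,-1,0,0,0,0,-1,0,0,0,0]
}}

```text
time: 29.4
position: [0.4405, 0.2028, 0.0209]
tool_rot: [0.997, -0.083, 0.0, -0.0]
ft_force: [-0.2, -0.3, 5.1]
grip_width: 0.0436
grip_force: 20.0
```

>>> {"fn": "arm_command", "kwargs": {
  "deltas": [0.2,0,0,0,0,0.2,0,0,0,0,1,0,0,0,0,1,0,0,0,0,1,0,0,-0.015,0,1,0,0,-0.035,0,1,0,0,-0.05,0,1,0,0,-0.05,0,1,0,0.05,0,0,1,0,0.055,0,0,1,0,0.055,0,0,1,0,0.055,0,0]
}}

```text
time: 30.9
position: [0.4047, -0.0107, 0.1716]
tool_rot: [0.997, -0.083, 0.001, 0.0]
ft_force: [0.7, 0.5, 0.5]
grip_width: 0.0873
grip_force: 0.0
```

>>> {"fn": "arm_command", "kwargs": {
  "deltas": [1,0,0.055,0,0,1,0,0.055,0,0,1,0,0.055,0,0,1,0,0.04,0,0,1,0,0.03,0,0,1,0,0,0,0]
}}

```text
time: 31.65
position: [0.3663, -0.2432, 0.1715]
tool_rot: [0.996, -0.085, 0.001, 0.001]
ft_force: [-0.6, -0.1, -0.3]
grip_width: 0.0869
grip_force: 0.0
```

Run:
```python
from h import *
snap('top','top5');snap('scene','s5')
a=load('top5')['im'][105:265,155:275,::-1];a=cv2.resize(a,None,fx=3.75,fy=3.75,interpolation=cv2.INTER_CUBIC)
b=cv2.resize(load('s5')['im'][110:220,230:355,::-1],(350,308));c=np.zeros((600,800,3),np.uint8);c[:,:450]=a;c[:308,450:]=b
cv2.imwrite('pics/c5.png',cv2.convertScaleAbs(c,alpha=1.5))
```

```text
(no output)
```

View pics/c5.png

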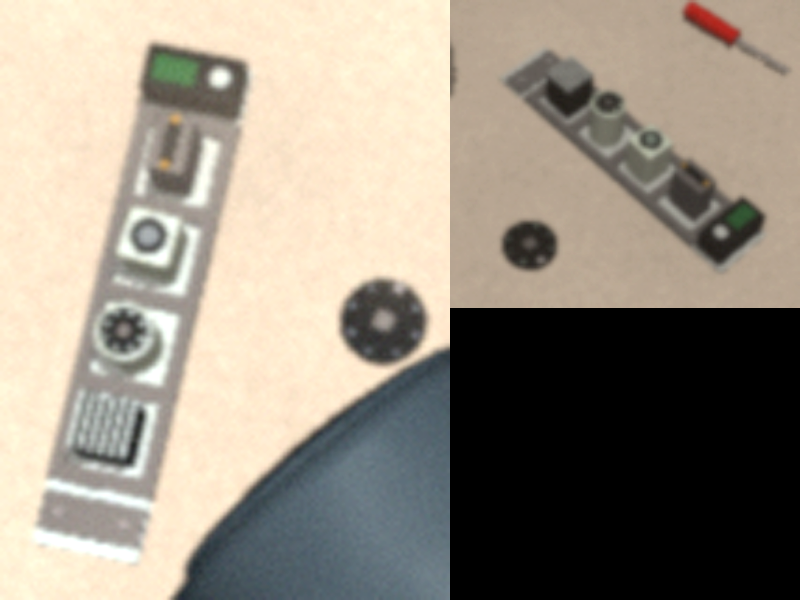

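All four pods stand upright in their pockets. In the crop, C's studs are at (176,119) and (166,163), A is at (149,236), B at (124,330) and D at about (105,425). I'll check these numerically against the pocket centres and hand in if they fit.

Run:
```python
from h import *
L=load('top5');s=lambda p:np.array(p)/3.75+[154.6,104.6]
P=np.array([[.6525,.1663],[.5814,.1782],[.5102,.1905],[.4399,.2024]]);ok=True
for n,p,z,k in zip('CABD',[(171,141),(149,236),(124,330),(105,425)],(.072,.067,.069,.064),P):
    e=world(L,s(p),z)[0,:2]-k;print(n,e.round(4));ok&=np.abs(e).max()<.009
if ok: print(order.hand_in())
```

```text
C [ 0.0001 -0.0022]
A [-0.0013 -0.0018]
B [-0.0022 -0.0009]
D [-0.0017 -0.0032]
the job is handed in; nothing more can be done
None
```

I handed the job in at about 32 s on the robot's clock: from the controller outward the pockets hold C, A, B, D, each upright and measured within about 4 mm of its pocket centre in the last top image, with nothing dropped and no contact with the bottle, screwdriver or circuit board.

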